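# Hang the dipper on the utensil rack

### The arm

A 7-joint arm with a two-finger parallel gripper is mounted at the origin on a cart in front of the work surface, level with it; the furniture and walls round the work are solid. World frame = base frame: x ahead of the robot, y to its left, z up, the work surface at z = 0. Lengths are in m, angles in rad, forces in N, time in s.
With the tool pointing down it reaches from about 0.4 to 0.875 m from the base axis. Payload 19.3 kg.
Tool frame: the origin (TCP) lies midway between the tips of the shut fingers; the grasp point (between the pads) lies 19 mm behind it; z points along the fingers, y is the line along which they close (so a half turn about z gives the same grasp; the last joint's range is limited). The gripper opens to 85 mm and grips with 20 to 120 N. Pads are 22 mm wide; open, the fingers measure 114 mm over their backs; the gripper's body (76 mm by 85 mm) begins 54 mm behind the grasp point. The pads swing forward as they close: fully open they stand 13 mm farther back than shut.
Start: joints at [-1.272, 0.521, -0.036, 1.599, 0.021, 1.021, -0.113], TCP at [0.225, 0.583, 0.231] pointing down, gripper open.
Joint ranges: [-2.91, 2.91], [-0.3, 2.13], [-1.5, 1.42], [0.17, 2.43], [-1.26, 4.41], [0.16, 1.93], [-2.52, 2.52]. Speed limits (rad/s): [1.89, 1.89, 2.39, 2.39, 3.01, 3.01, 3.01].

### API

Orientations are given as [roll, pitch, yaw] about the fixed x, y, z axes, in that order (R = Rz(yaw) Ry(pitch) Rx(roll)).
In Python, from workcell import telemetry, grab_frame, calibration, bot, outline_of, landmark_of gives the robot as it stands. The module is installed in compiled form; this text tells all that it offers.
- The arm moves only by the shell command python3 -m inch 'ROWS' [FORCE]. ROWS is JSON, a list of rows, each a list of 7 numbers: the shift along the tool's x, y, z in m, then the turn, a rotation vector about the tool's x, y, z in rad, then the closure, from 0 (fully open) to 1 (shut). A call has 1 to 5 rows; each row shifts and turns the commanded pose from where the row before left it, along the tool's axes as they then stand; what a row does not reach is not made up. A row lasts 1/10 s, in which the tool goes at most 50 mm and 8.59 degrees, less where a joint would pass 70% of its speed; a pose out of reach is approached as far as the arm can. A call is refused whole if a number of a shift passes 0.05 or a number of a turn 0.15, either way. A call with a gripper value outside its range is refused whole. The fingers move at their own pace and stop on an object; FORCE is the grip in N (left out, the last holds). Time passes only in rows, so rows that do not move let the fingers close. It gives the time, the measured TCP pose, the force, the opening and the grip force at its end, in the units of the state.
- telemetry.observe(): the state, without advancing time (a new reading comes with each control period).
- grab_frame(name): name is "scene" or "top" or "wrist"; returns the picture (480x640x3 uint8, red, green, blue); there is no depth.
- calibration(name): a dict with "fovy" (degrees; the focal length in pixels is half the picture's height over the tangent of half this angle, whatever the lens; pixels are square), "cx", "cy" (the principal point, pixels), "pose" (4x4, takes a point from camera to world coordinates). Camera axes: x right, y down, z forward; pixel columns grow to the right and rows downward; lengths in m; the calibration is good to about 2 mm. A picture is of the moment at which its call begins: read the wrist's pose just before it. calibration takes no time and is no camera call; for the wrist camera it gives the pose at the moment of the call.
- bot.job_done(): hands the job in; it is judged then, once.
Trained networks look in the newest picture that a camera, given by its name, has taken for a name from the list of things; names that differ only in an ending like _2 or _b are one class to them, and where a whole thing is asked for, a point or a joint stands for the part that bears it (a point fixed in the world has none). Each returns a list of dicts, best first, with "score" (0 to 1); they miss things now and then, are a little off and sometimes report something else, mostly with a low value. They report only what shows in the picture. A call takes as long as a camera call.
- outline_of(label, camera): "region" (480x640 bool, what is visible of it) and "rect" ([left, top, right, bottom] in pixels, round what is visible of it).
- landmark_of(label, camera): "xy" ([column, row] in pixels: a listed point, or the origin of a listed thing).
The state is a dict: "clock": time; "qpos": joint angles; "qd": joint speeds; "joint_efforts": joint torques, N m; "position": TCP position; "tool_rot": TCP orientation; "force": force on the tool from outside, world axes, zero at the start; "moment": the same for the moment, N m; "grip_width": finger opening in m; "finger_force": force on a finger pad.
Only numpy, scipy, OpenCV 4.12 (cv2) and the standard library are available. Lean on these libraries where they do the work, as an engineer would, in place of code of your own. Each camera call takes 0.05 s, during which the arm holds its last target. There are 200 camera calls.

### The job

The steel dipper's handle is jammed between two bottles: draw it out by the thumb grip on its cup, leaving the bottles standing where they are, stand it upright on the open worktop a hand's breadth clear of them and let go. Then take it again by its upright handle and hang it by its hook on the rack's far bar, between the two collars. Lower it gently and let go slowly, easing it into the slant at which its off-centre cup hangs, so that it does not swing.

Things in the scene. Friction and masses are not known exactly. Their poses are not given: they have to be found in the camera images.
- dipper: Plain steel dipper, loose, 0.13 to 0.23 kg, starts upright on the worktop. Origin: centre of its cup's underside; z up; x from the thumb grip (front, -x, roughly towards the robot) to the handle (+x). Cup: open, 55 mm high, outer radius 28 mm at foot, 32 at rim, wall 3. Flat upright handle strap at x = 33 mm, 4 mm thick in x, 12 wide in y, up to z 168, its top bent to +x into a hook.
- dipper_tab (a point): Grip point in the dipper's thumb grip, at x -43, y 0, z 62 mm in the dipper's frame, same axes. The thumb grip is a solid block on the cup's front: x -50 to -30 mm, 20 mm wide in y, z 31 to 75 mm; grip it across y from above.
- dipper_handle (a point): Grip point on the axis of the dipper's handle strap, at x 33, y 0, z 120 mm in the dipper's frame, same axes: grip it across its 12 mm width (y) from above; the hook's arm is 44 mm above it. The strap is free from the cup's rim (z 55) up to the arm.
- dipper_hook (a point): Where the bar goes in the dipper's hook: x 65, y 0, z 159 mm in the dipper's frame, same axes. Hook, 12 mm wide: level arm, underside z 164 mm, runs from handle to x 79, then a lip 4 mm thick down to z 144; its mouth, open below, is x 35 to 75. Hung freely on a bar there the dipper slants about 0.5 to 0.55 rad: the cup swings under the bar, towards the dipper's own +x.
- rack: Utensil rack, fixed: wooden base 190 (x) by 300 mm (y), 17 mm high with its tray; two level steel bars of 10 mm diameter along y, between 14 mm posts with 20 mm balls at y = -135 and 135. Far bar at x 0, axis at z 225 mm; near bar at x -130, axis at z 180. Origin: on the worktop below the middle of the far bar; x roughly away from the robot. The dipper hangs with its x along the rack's x.
- rack_bar (a point): Middle of the axis of the rack's far bar, 225 mm above the worktop, same axes as the rack. Two collars on the bar, 20 mm in diameter and 6 mm wide, leave 30 mm free between them (y -15 to 15 mm): the place of the hook.
- black_bottle: Dark round sauce bottle, 58 mm in diameter, 184 mm high, loose, stands close beside the dipper's handle, 45 mm along x from the dipper's origin and 42 mm to its left (+y). Origin: centre of the underside.
- dish_soap: Pale washing-up bottle, 44 by 73 mm, 207 mm high, loose, stands close beside the dipper's handle, 45 mm along x from the dipper's origin and 52 mm to its right (-y). Origin: centre of the underside.

How it is judged:
On the way, in this order (a step that is already met when the one before it is completed fails the run):
1. the dipper stands upright on the open worktop, its handle (the point dipper_handle) at least 80 mm from the centre of either bottle, at rest and let go (horizontal distance between dipper_handle and black_bottle above 0.08 m and horizontal distance between dipper_handle and dish_soap above 0.08 m and height (world z) of dipper below 0.006 m and angle between dipper's own z axis and vertical below 0.08 rad and linear speed of dipper below 0.03 m/s and contact force between the fingers and dipper below 0.1 N and contact force between dipper and rack below 0.1 N), for 0.3 s.
2. the dipper is lifted by its handle: gripped within 50 mm of the point dipper_handle, its underside more than 30 mm up (contact force between the fingers and dipper above 0.5 N and distance between the grasp point and dipper_handle below 0.05 m and height (world z) of dipper above 0.03 m), for 0.2 s.
At the end, for the whole second after the job is handed in: The dipper hangs free, let go and still (under 0.05 m/s, 0.4 rad/s) on the far bar: in the dipper's frame rack_bar lies at x 38 to 74, y -13 to 13, z 148 to 164 mm (between the collars), its underside over 30 mm up; both bottles within 30 mm of their start (x of rack_bar in the frame of dipper between 0.038 and 0.074 m and y of rack_bar in the frame of dipper between -0.013 and 0.013 m and z of rack_bar in the frame of dipper between 0.148 and 0.164 m and contact force between dipper and rack above 0.3 N and height (world z) of dipper above 0.03 m and contact force between the fingers and dipper below 0.1 N and linear speed of dipper below 0.05 m/s and angular speed of dipper below 0.4 rad/s and distance of each of black_bottle, dish_soap from where it was at the start of the episode below 0.03 m); the robot touches nothing.
It fails at once if a bottle is moved by more than 30 mm or tipped by more than 0.35 rad (distance of any of black_bottle, dish_soap from where it was at the start of the episode above 0.03 m or angle between any of black_bottle, dish_soap's own z axis and vertical above 0.35 rad).
It fails at once if the dipper is pressed on the rack with more than 25 N (contact force between dipper and rack above 25 N).
It fails at once if the dipper swings at more than 2.5 rad/s on the rack (contact force between dipper and rack above 0.2 N and angular speed of dipper above 2.5 rad/s).
It also fails if it takes over 72 s, if anything falls off the work surface, if the arm or the gripper's body presses on something with over 40 N, if the wrist force passes 120 N, or if a joint passes its speed limit or range.

## Working session

There is one attempt and no reset: what is moved stays moved. The work goes in short steps, Python scripts to look and compute and a shell command to move; the robot and the scene stay as the last step left them, time stands still between calls to the robot, and variables do not carry over. Pictures are saved under pics/ and viewed, at most 10 in all, crops included, and the job is handed in when it is done.

```bash
mkdir -p pics
cat > h.py <<'E'
import numpy as np, cv2
from scipy.spatial.transform import Rotation as R
from workcell import telemetry, grab_frame, calibration, bot, outline_of, landmark_of
def ray(cam,xy):
    c=calibration(cam); f=240/np.tan(np.radians(c["fovy"])/2); P=np.array(c["pose"])
    d=P[:3,:3]@np.array([(xy[0]-c["cx"])/f,(xy[1]-c["cy"])/f,1]); return P[:3,3],d
def atz(cam,xy,z):
    o,d=ray(cam,xy); return o+d*(z-o[2])/d[2]
def proj(cam,p):
    c=calibration(cam); f=240/np.tan(np.radians(c["fovy"])/2); P=np.array(c["pose"])
    q=P[:3,:3].T@(np.array(p)-P[:3,3]); return np.array([c["cx"]+f*q[0]/q[2],c["cy"]+f*q[1]/q[2]])
def st():
    s=telemetry.observe(); print({k:np.round(s[k],4).tolist() for k in("clock","qpos","position","tool_rot","force","grip_width","finger_force")}); return s
E
python3 - <<'E'
from h import *
st()
for c in("scene","top"):
    im=grab_frame(c); cv2.imwrite(f"pics/{c}0.png",im[:,:,::-1])
    print(c,np.round(calibration(c)["pose"],3).tolist(),calibration(c)["fovy"])
    for l,z in(("dipper",0),("dipper_tab",.062),("dipper_handle",.12),("dipper_hook",.159),("rack",0),("rack_bar",.225),("black_bottle",0),("dish_soap",0)):
        for r in landmark_of(l,c)[:2]: print(l,round(r["score"],2),np.round(r["xy"],1),np.round(atz(c,r["xy"],z),4))
E
```

```text
{'clock': 0.0, 'qpos': [-1.2722, 0.522, -0.0364, 1.6, 0.0212, 1.0211, -0.1128], 'position': [0.2252, 0.5827, 0.2307], 'tool_rot': [-3.1404, 0.0001, 2.7728], 'force': [-0.7809, 0.8197, 0.0648], 'grip_width': 0.085, 'finger_force': 0.0}
scene [[0.508, -0.505, 0.697, -0.005], [-0.861, -0.285, 0.421, -0.374], [-0.014, -0.815, -0.58, 0.665], [0.0, 0.0, 0.0, 1.0]] 57.331571835037956
dipper 0.8 [254.4 248.9] [0.644  0.2119 0.    ]
dipper_tab 0.57 [244.2 240.8] [0.5961 0.1964 0.062 ]
dipper_handle 0.7 [256.7 200.6] [0.6785 0.2163 0.12  ]
dipper_handle 0.38 [248.7 233.8] [0.5625 0.1489 0.12  ]
dipper_hook 0.73 [283.6 241.7] [0.5345 0.0368 0.159 ]
dipper_hook 0.66 [260.3 184.7] [0.6903 0.21   0.159 ]
rack 0.78 [401.4 323.4] [ 0.5957 -0.195   0.    ]
rack_bar 0.74 [263.1 183. ] [0.6081 0.1331 0.225 ]
rack_bar 0.61 [410.2 233.1] [ 0.5907 -0.1909  0.225 ]
black_bottle 0.63 [248.8 237.3] [0.6755 0.2542 0.    ]
dish_soap 0.96 [281.6 242.3] [0.6995 0.1688 0.    ]
dish_soap 0.5 [397.8 321. ] [ 0.5981 -0.1863  0.    ]
top [[0.003, -0.994, 0.108, 0.529], [-1.0, -0.003, 0.005, 0.006], [-0.005, -0.108, -0.994, 1.002], [0.0, 0.0, 0.0, 1.0]] 50.82900947980973
dipper 0.67 [234.2 239.2] [0.6373 0.2014 0.    ]
dipper_tab 0.79 [229.1 258.1] [0.5951 0.198  0.062 ]
dipper_handle 0.68 [219.  210.7] [0.6749 0.2061 0.12  ]
dipper_handle 0.56 [459.7 249.2] [ 0.6077 -0.2176  0.12  ]
dipper_hook 0.93 [207.7 189.5] [0.7049 0.2174 0.159 ]
rack 0.9 [428.  263.3] [ 0.5902 -0.1845  0.    ]
rack_bar 0.66 [457.5 246.5] [ 0.6025 -0.1878  0.225 ]
black_bottle 0.84 [209.2 219.2] [0.6775 0.2526 0.    ]
dish_soap 0.73 [254.4 209.5] [0.6974 0.1622 0.    ]
dish_soap 0.36 [233.3 237.9] [0.6399 0.2033 0.    ]
```

View pics/scene0.png

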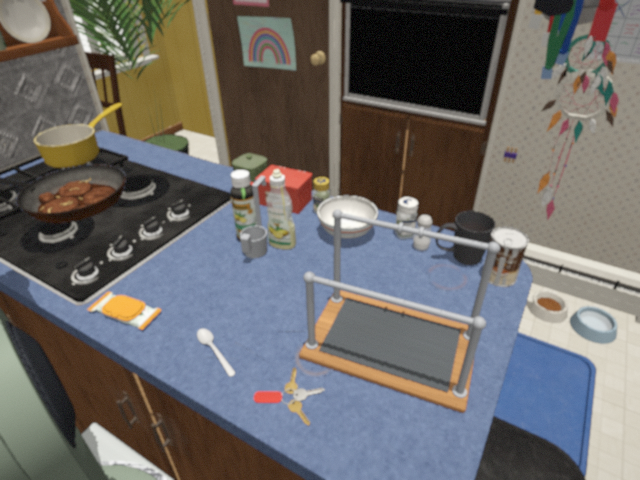

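View pics/top0.png

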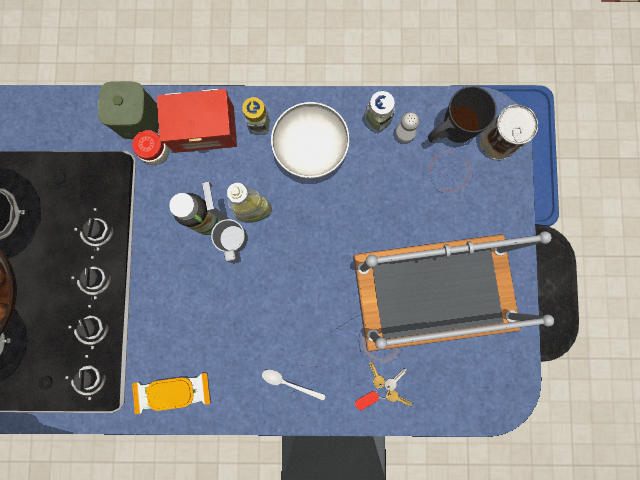

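The scene shows the dipper cup near (257,242) with its strap between the dark bottle (243,205) and the pale bottle (281,215); the rack is on the right. In the top view, the cup is at (228,237) and its tab at (230,256). The far bar's balls are at (372,262) and (545,238), with collars at about (449,250) and (471,248).

```bash
cat >> h.py <<'E'
def togo(pos,rpy=None,s=None):
    "shift in present tool axes and rotation vector (tool axes) to the pose"
    s=s or telemetry.observe(); A=R.from_euler("xyz",s["tool_rot"])
    d=A.inv().apply(np.array(pos)-s["position"]); 
    rv=(A.inv()*R.from_euler("xyz",rpy)).as_rotvec() if rpy is not None else None
    print("shift",np.round(d,4),"turn",None if rv is None else np.round(rv,3))
E
python3 - <<'E'
from h import *
from scipy.optimize import least_squares
L=atz("top",(372,262),.225);Rr=atz("top",(545,238),.225);print("far",L,Rr,np.linalg.norm(L-Rr),(L+Rr)/2)
n1=atz("top",(381,343),.18);n2=atz("top",(548,321),.18);print("near",n1,n2,np.linalg.norm(n1-n2))
print("collars",atz("top",(449,250),.225),atz("top",(471,248),.225))
d=L-Rr; print("rack yaw",np.arctan2(-d[0],d[1]))
for c,a,b in(("scene",(336.5,216),(493,248)),("scene",(310,278),(478,323))):
  z=.225 if a[0]>330 else .18
  print(c,atz(c,a,z),atz(c,b,z))
# dipper fit on ground pose from landmark hits
obs=[("scene",(254.4,248.9),(0,0,0)),("scene",(244.2,240.8),(-.043,0,.062)),("scene",(256.7,200.6),(.033,0,.12)),("scene",(260.3,184.7),(.065,0,.159)),
("top",(234.2,239.2),(0,0,0)),("top",(229.1,258.1),(-.043,0,.062)),("top",(219,210.7),(.033,0,.12)),("top",(207.7,189.5),(.065,0,.159)),
("scene",(248.8,237.3),(.045,.042,0)),("scene",(281.6,242.3),(.045,-.052,0)),("top",(209.2,219.2),(.045,.042,0)),("top",(254.4,209.5),(.045,-.052,0))]
def f(p):
    M=R.from_euler("z",p[2])
    return np.concatenate([proj(c,M.apply(q)+[p[0],p[1],0])-np.array(u) for c,u,q in obs])
s=least_squares(f,[.64,.2,.17],loss="soft_l1",f_scale=2);print(s.x,np.round(s.fun.reshape(-1,2),1).tolist())
x,y,a=s.x; t=np.array([x,y,0])+R.from_euler("z",a).apply([-.043,0,.062]);print("tab",t)
A=R.from_euler("xyz",[np.pi,0,a+np.pi]); st=telemetry.observe()
togo([t[0],t[1],.2],[np.pi,0,a+np.pi]); print("in new axes",A.inv().apply(np.array([t[0],t[1],.2])-st["position"]))
E
```

```text
far [ 0.57817432 -0.05573661  0.225     ] [ 0.61606445 -0.32310319  0.225     ] 0.2700380539986647 [ 0.59711939 -0.1894199   0.225     ]
near [ 0.4512608  -0.07293407  0.18      ] [ 0.48701658 -0.34123351  0.18      ] 0.2706715137324609
collars [ 0.59704665 -0.17455971  0.225     ] [ 0.60023757 -0.20852781  0.225     ]
rack yaw 0.14077859485273103
scene [ 0.5751729  -0.05616436  0.225     ] [ 0.61761861 -0.32219593  0.225     ]
scene [ 0.45129559 -0.07498691  0.18      ] [ 0.48926451 -0.33968604  0.18      ]
[0.6401692  0.20478893 0.18914006] [[1.4, 1.7], [0.4, -0.5], [0.3, 1.7], [1.1, -3.2], [-1.6, -1.4], [0.7, -1.5], [-2.8, 1.3], [0.2, 0.5], [0.2, -0.2], [1.0, 1.9], [-1.0, 0.5], [-0.0, 1.6]]
tab [0.59793605 0.19670431 0.062     ]
shift [-0.4868 -0.2259  0.0313] turn [-0.    -0.    -0.558]
in new axes [-0.29333404 -0.44940342  0.03129981]
```

```bash
python3 -m inch '[[0,0,0,0,0,-0.14,0],[0,0,0,0,0,-0.14,0],[0,0,0,0,0,-0.14,0],[0,0,0,0,0,-0.138,0]]'
python3 -m inch '[[-0.02,-0.04,0,0,0,0,0],[-0.026,-0.041,0,0,0,0,0],[-0.026,-0.041,0,0,0,0,0],[-0.026,-0.041,0,0,0,0,0],[-0.026,-0.041,0,0,0,0,0]]'
python3 -m inch '[[-0.026,-0.041,0.005,0,0,0,0],[-0.026,-0.041,0.005,0,0,0,0],[-0.026,-0.041,0.005,0,0,0,0],[-0.026,-0.041,0.005,0,0,0,0],[-0.026,-0.041,0,0,0,0,0]]'
python3 -m inch '[[-0.02,-0.04,0.005,0,0,0,0],[0,0,0.005,0,0,0,0],[0,0,0,0,0,0,0],[0,0,0,0,0,0,0]]'
python3 - <<'E'
from h import *
st(); togo([.598,.1967,.2],[np.pi,0,.189+np.pi])
im=grab_frame("wrist"); cv2.imwrite("pics/w1.png",im[:,:,::-1])
for l,z in(("dipper_tab",.062),("dipper_handle",.12),("dipper_hook",.159),("dipper",0)):
    for r in landmark_of(l,"wrist")[:2]: print(l,round(r["score"],2),np.round(r["xy"],1),np.round(atz("wrist",r["xy"],z),4))
x,y,a=.6402,.2048,.189
for q in((-.05,-.01,.075),(-.05,.01,.075),(-.03,.01,.075),(-.03,-.01,.075),(.033,.006,.168),(.079,0,.168)): print(q,np.round(proj("wrist",R.from_euler("z",a).apply(q)+[x,y,0]),1))
E
```

```text
clock: 1.3
position: [0.2253, 0.583, 0.2313]
tool_rot: [3.142, 0.0, -2.947]
force: [-0.5, 1.3, -1.0]
grip_width: 0.0852
finger_force: 0.0
clock: 1.8
position: [0.3866, 0.4044, 0.2315]
tool_rot: [3.141, 0.0, -2.952]
force: [2.2, 0.5, 0.9]
grip_width: 0.0855
finger_force: 0.0
clock: 2.3
position: [0.5526, 0.2273, 0.2109]
tool_rot: [-3.141, -0.0, -2.952]
force: [0.8, 0.2, -0.1]
grip_width: 0.0854
finger_force: 0.0
clock: 2.7
position: [0.5784, 0.1944, 0.2013]
tool_rot: [3.141, -0.0, -2.951]
force: [0.0, 0.5, -0.2]
grip_width: 0.0854
finger_force: 0.0
{'clock': 2.7, 'qpos': [-0.3714, 0.53, -0.072, 1.6692, 0.0442, 0.9441, 1.3015], 'position': [0.5784, 0.1944, 0.2013], 'tool_rot': [3.1411, -0.0003, -2.9513], 'force': [0.0026, 0.4748, -0.1638], 'grip_width': 0.0854, 'finger_force': 0.0}
shift [-0.0197 -0.0015  0.0013] turn [ 0.001 -0.     0.001]
dipper_tab 0.91 [322.4 250. ] [0.5998 0.1963 0.062 ]
dipper_handle 0.57 [324.3 384.6] [0.6721 0.2117 0.12  ]
dipper_hook 0.55 [266.5 319.8] [0.61   0.1694 0.159 ]
dipper 0.73 [322.9 273.7] [0.6434 0.204  0.    ]
(-0.05, -0.01, 0.075) [309.9 244.1]
(-0.05, 0.01, 0.075) [338.3 244.2]
(-0.03, 0.01, 0.075) [338.  270.6]
(-0.03, -0.01, 0.075) [310.2 270.6]
(0.033, 0.006, 0.168) [334.3 441.8]
(0.079, 0, 0.168) [323.4 505.7]
```

View pics/w1.png

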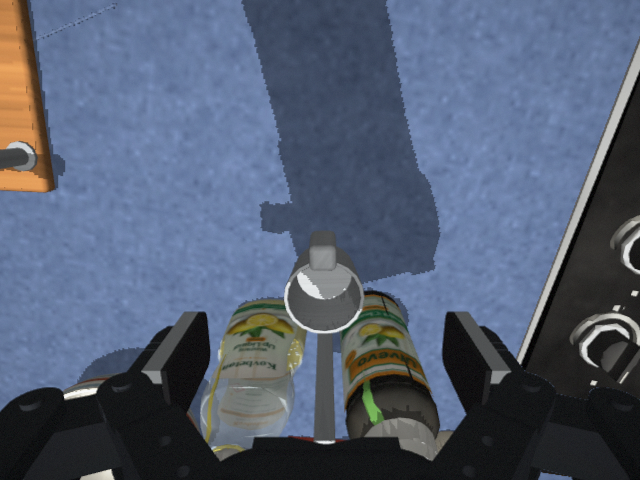

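The wrist view shows the tab at about (323,250), centred as modelled (columns 310–336). The strap runs straight down column 325 between the bottles, so the yaw is right. Next: descend and grip.

```bash
python3 -m inch '[[-0.01,0,0,0,0,0,0],[-0.01,-0.001,0.01,0,0,0,0],[0,0,0.03,0,0,0,0],[0,0,0.03,0,0,0,0],[0,0,0.03,0,0,0,0]]'
python3 -m inch '[[0,0,0.025,0,0,0,0],[0,0,0.02,0,0,0,0],[0,0,0.01,0,0,0,0],[0,0,0,0,0,0,0]]' | head -3
python3 -m inch '[[0,0,0,0,0,0,0.3],[0,0,0,0,0,0,0.5],[0,0,0,0,0,0,0.7],[0,0,0,0,0,0,0.85],[0,0,0,0,0,0,1]]' 40
python3 -m inch '[[0,0,0,0,0,0,1],[0,0,0,0,0,0,1],[0,0,0,0,0,0,1],[0,0,0,0,0,0,1]]' 40
```

```text
clock: 3.45
position: [0.5993, 0.1962, 0.0993]
tool_rot: [-3.141, -0.0, -2.953]
force: [1.1, -0.3, -0.4]
grip_width: 0.0855
finger_force: 0.0
clock: 3.85
position: [0.5983, 0.196, 0.0446]
tool_rot: [-3.141, -0.002, -2.952]
clock: 4.35
position: [0.599, 0.1964, 0.0469]
tool_rot: [3.141, 0.001, -2.952]
force: [0.7, -0.6, 3.7]
grip_width: 0.0195
finger_force: 40.5
clock: 4.75
position: [0.599, 0.1964, 0.0469]
tool_rot: [3.141, 0.001, -2.952]
force: [-1.4, -0.6, 6.2]
grip_width: 0.0193
finger_force: 40.7
```

```bash
python3 -m inch '[[0,0,-0.004,0,0,0,1],[0,0,-0.004,0,0,0,1],[0,0,0,0,0,0,1]]' 40
python3 -m inch '[[0.008,0,0,0,0,0,1],[0.01,0,0,0,0,0,1],[0.01,0,0,0,0,0,1],[0.01,0,0,0,0,0,1],[0.01,0,0,0,0,0,1]]'
python3 -m inch '[[0.01,0,0,0,0,0,1],[0.015,0,0,0,0,0,1],[0.015,0,0,0,0,0,1],[0.015,0,0,0,0,0,1],[0.02,0,0,0,0,0,1]]'
python3 - <<'E'
from h import *
cv2.imwrite("pics/t2.png",grab_frame("top")[120:320,120:420,::-1].repeat(2,0).repeat(2,1))
E
```

```text
clock: 5.05
position: [0.599, 0.1963, 0.0549]
tool_rot: [3.141, 0.001, -2.953]
force: [1.1, 0.6, -2.0]
grip_width: 0.0196
finger_force: 39.7
clock: 5.55
position: [0.5505, 0.1871, 0.0543]
tool_rot: [-3.142, -0.0, -2.952]
force: [0.7, -0.3, -2.3]
grip_width: 0.0193
finger_force: 39.8
clock: 6.05
position: [0.4773, 0.173, 0.0544]
tool_rot: [3.141, 0.001, -2.953]
force: [0.2, -0.2, -1.9]
grip_width: 0.0194
finger_force: 39.8
```

View pics/t2.png

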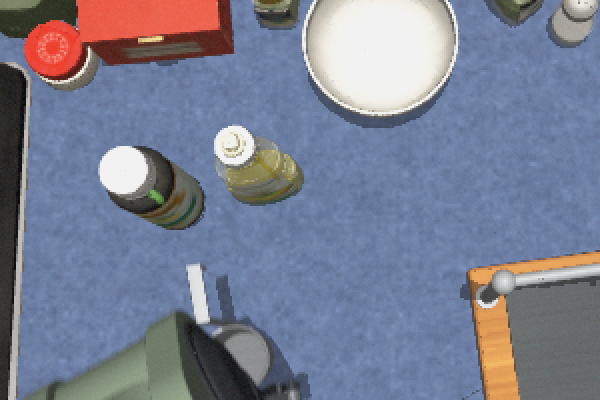

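The dipper is clear of both bottles, which stand at (150,185) and (255,165) in the crop as before. Next: set it down gently.

```bash
python3 -m inch '[[0,0,0,0,0,0,1],[0,0,0.003,0,0,0,1],[0,0,0.002,0,0,0,1],[0,0,0.002,0,0,0,1],[0,0,0,0,0,0,1]]'
python3 -m inch '[[0,0,0.001,0,0,0,1],[0,0,0,0,0,0,1]]'
python3 -m inch '[[0,0,0,0,0,0,0.65],[0,0,0,0,0,0,0.55],[0,0,0,0,0,0,0.4],[0,0,0,0,0,0,0.2],[0,0,0,0,0,0,0]]'
python3 -m inch '[[0,0,0,0,0,0,0],[0,0,0,0,0,0,0],[0,0,-0.015,0,0,0,0],[0,0,-0.03,0,0,0,0],[0.01,0,-0.03,0,0,0,0]]'
```

```text
clock: 6.6
position: [0.4781, 0.1731, 0.047]
tool_rot: [-3.142, 0.0, -2.953]
force: [0.2, 0.1, -1.8]
grip_width: 0.0194
finger_force: 39.8
clock: 6.8
position: [0.4781, 0.1732, 0.0468]
tool_rot: [-3.142, 0.0, -2.953]
force: [-5.4, -1.1, 16.1]
grip_width: 0.0194
finger_force: 42.1
clock: 7.3
position: [0.4779, 0.1732, 0.0462]
tool_rot: [-3.142, -0.0, -2.952]
force: [-0.3, -0.3, 0.1]
grip_width: 0.0783
finger_force: 0.0
clock: 7.8
position: [0.4684, 0.1713, 0.1219]
tool_rot: [-3.141, -0.0, -2.953]
force: [0.8, -0.1, 0.8]
grip_width: 0.0858
finger_force: 0.0
```

```bash
python3 -m inch '[[0,0,-0.04,0,0,0,0],[0,0,-0.04,0,0,0,0],[0,0,-0.04,0,0,0,0],[0,0,-0.04,0,0,0,0],[0,0,0,0,0,0,0]]' | head -2
python3 - <<'E'
from h import *
from scipy.optimize import least_squares
pts={"dipper":(0,0,0),"dipper_tab":(-.043,0,.062),"dipper_handle":(.033,0,.12),"dipper_hook":(.065,0,.159)}
st();obs=[]
for c in("wrist","scene","top"):
    im=grab_frame(c); cv2.imwrite(f"pics/{c}3.png",im[:,:,::-1])
    for l,q in pts.items():
        for r in landmark_of(l,c)[:1]:
            w=atz(c,r["xy"],q[2]); print(c,l,round(r["score"],2),np.round(r["xy"]),np.round(w,4))
            e=R.from_euler("z",.189).apply(q)+[.52,.181,0]
            if np.linalg.norm(w-e)<.03: obs.append((c,r["xy"],q))
    for l,z in(("black_bottle",0),("dish_soap",0)):
        for r in landmark_of(l,c)[:1]: print(c,l,round(r["score"],2),np.round(atz(c,r["xy"],z),4))
def f(p): return np.concatenate([proj(c,R.from_euler("z",p[2]).apply(q)+[p[0],p[1],0])-np.array(u) for c,u,q in obs])
s=least_squares(f,[.52,.181,.189],loss="soft_l1",f_scale=2);x,y,a=s.x;print(s.x,np.round(s.fun.reshape(-1,2),1).tolist())
for q in((.033,.006,.168),(.033,-.006,.168),(.079,.006,.168),(.079,-.006,.168)): print(q,np.round(proj("wrist",R.from_euler("z",.189).apply(q)+[.519,.181,0]),1))
E
```

```text
clock: 8.3
position: [0.4697, 0.172, 0.2861]
{'clock': 8.3, 'qpos': [-0.4069, 0.2588, -0.0769, 1.8567, 0.0235, 1.0196, 1.2663], 'position': [0.4697, 0.172, 0.2861], 'tool_rot': [3.1398, 0.0071, -2.9527], 'force': [0.3188, 0.3497, -0.7007], 'grip_width': 0.0855, 'finger_force': 0.0}
wrist dipper 0.62 [323. 235.] [0.5208 0.1787 0.    ]
wrist dipper_tab 0.94 [324. 203.] [0.471  0.1702 0.062 ]
wrist dipper_handle 0.58 [329. 306.] [0.5432 0.1882 0.12  ]
wrist dipper_hook 0.89 [327. 367.] [0.5745 0.1922 0.159 ]
wrist black_bottle 0.63 [0.6582 0.2523 0.    ]
wrist dish_soap 0.82 [0.6844 0.1587 0.    ]
scene dipper 0.87 [232. 279.] [0.531  0.1877 0.    ]
scene dipper_tab 0.56 [217. 273.] [0.4788 0.1745 0.062 ]
scene dipper_handle 0.57 [232. 231.] [0.5514 0.1864 0.12  ]
scene dipper_hook 0.71 [238. 210.] [0.5791 0.1862 0.159 ]
scene black_bottle 0.59 [0.6808 0.2562 0.    ]
scene dish_soap 0.71 [0.6972 0.166  0.    ]
top dipper 0.92 [243. 300.] [0.5167 0.182  0.    ]
top dipper_tab 0.58 [240. 323.] [0.4752 0.1755 0.062 ]
top dipper_handle 0.74 [231. 279.] [0.5541 0.1823 0.12  ]
top dipper_hook 0.96 [223. 265.] [0.5766 0.1888 0.159 ]
top black_bottle 0.59 [0.6722 0.2587 0.    ]
top dish_soap 0.78 [0.6942 0.164  0.    ]
[0.51501589 0.17940463 0.19980563] [[1.7, -4.1], [0.2, 1.7], [-3.8, 2.8], [-1.1, 3.0], [-1.8, 5.4], [-0.6, 2.2], [-1.1, 1.0], [-2.3, -0.7], [1.3, 0.9], [2.5, 1.3], [-2.2, 3.9], [-2.1, -1.3]]
(0.033, 0.006, 0.168) [334.1 344.7]
(0.033, -0.006, 0.168) [317.6 344.7]
(0.079, 0.006, 0.168) [333.7 397.8]
(0.079, -0.006, 0.168) [317.9 397.8]
```

View pics/wrist3.png

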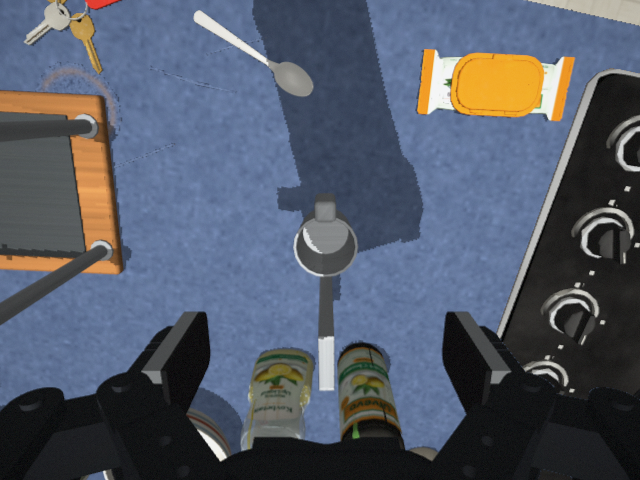

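The wrist view shows the hook arm's bright top face at columns 319–335, rows 338–391 (strap at row 338, lip at row 391). The model predicted rows 345–398, so the dipper is about 5 mm nearer. I'll measure again now that the arm has settled.

```bash
python3 -m inch '[[0,0,0,0,0,0,0],[0,0,0,0,0,0,0]]' | head -3
python3 - <<'E'
from h import *
im=grab_frame("wrist").astype(int); 
m=np.zeros((480,640),np.uint8); m[325:405,300:350]=(im[325:405,300:350].min(2)>170)
n,l,s,c=cv2.connectedComponentsWithStats(m); k=1+np.argmax(s[1:,4]); print(s[k],c[k])
L,T,W,H,_=s[k]; 
a=atz("wrist",(L+W/2-.5,T-.5),.168);b=atz("wrist",(L+W/2-.5,T+H-.5),.168);print("strap back",a,"tip",b,"len",np.linalg.norm(a-b),"yaw",np.arctan2(*(b-a)[1::-1]))
for rr in (T+5,T+H-6):
    cc=np.where(l[rr]==k)[0]; print(rr,cc.min(),cc.max(),atz("wrist",(cc.mean(),rr),.168))
st()
E
```

```text
clock: 9.55
position: [0.4681, 0.1713, 0.2813]
tool_rot: [-3.142, 0.0, -2.952]
[319 344  16  55 803] [326.98381071 371.51805729]
strap back [0.55034103 0.18748234 0.168     ] tip [0.59714011 0.19647324 0.168     ] len 0.04765490829349905 yaw 0.18980437183060087
349 320 333 [0.55482453 0.1883437  0.168     ]
393 320 334 [0.59218488 0.1959066  0.168     ]
{'clock': 9.6, 'qpos': [-0.407, 0.2647, -0.0771, 1.8619, 0.0237, 1.0159, 1.2661], 'position': [0.4681, 0.1713, 0.2813], 'tool_rot': [3.1416, 0.0, -2.9524], 'force': [0.3593, 0.18, -0.2075], 'grip_width': 0.0851, 'finger_force': 0.0}
```

```bash
python3 -m inch '[[-0.02,0,0,0,0,0,0],[-0.03,0,0,0,0,0,0],[-0.02,0,0,0,0,0,0],[-0.011,0,0,0,0,0,0],[0,0,0.01,0,0,0,0]]' | head -2
python3 -m inch '[[0,0,0.03,0,0,0,0],[0,0,0.04,0,0,0,0],[0,0,0.03,0,0,0,0],[0,0,0.03,0,0,0,0],[0,0,0.02,0,0,0,0]]' | head -2
python3 -m inch '[[0,0,0.01,0,0,0,0],[0,0,0.006,0,0,0,0],[0,0,0,0,0,0,0],[0,0,0,0,0,0,0]]' 40
python3 -c "from h import *; togo([.5474,.1870,.103],[np.pi,0,.1896-np.pi])"
```

```text
clock: 10.1
position: [0.5486, 0.1867, 0.2714]
clock: 10.6
position: [0.5457, 0.186, 0.119]
clock: 11.0
position: [0.5479, 0.1867, 0.1062]
tool_rot: [3.141, 0.001, -2.953]
force: [-0.4, -0.4, 0.6]
grip_width: 0.085
finger_force: 0.0
shift [0.0004 0.0004 0.0032] turn [ 0.     0.001 -0.001]
```

```bash
python3 -m inch '[[0,0,0.002,0,0,0,0.3],[0,0,0,0,0,0,0.5],[0,0,0,0,0,0,0.7],[0,0,0,0,0,0,0.85],[0,0,0,0,0,0,1]]' 60
python3 -m inch '[[0,0,0,0,0,0,1],[0,0,0,0,0,0,1],[0,0,-0.005,0,0,0,1],[0,0,-0.01,0,0,0,1],[0,0,-0.02,0,0,0,1]]'
python3 -m inch '[[0,0,-0.02,0,0,0,1],[0,0,-0.02,0,0,0,1],[0,0,-0.02,0,0,0,1],[0,0,-0.02,0,0,0,1],[0,0,-0.02,0,0,0,1]]'
```

```text
clock: 11.5
position: [0.5477, 0.1865, 0.1034]
tool_rot: [3.142, 0.0, -2.952]
force: [0.3, 1.0, -0.6]
grip_width: 0.0123
finger_force: 0.2
clock: 12.0
position: [0.5469, 0.1862, 0.1382]
tool_rot: [-3.141, -0.002, -2.952]
force: [0.7, 0.3, -2.1]
grip_width: 0.0109
finger_force: 58.4
clock: 12.5
position: [0.5475, 0.1863, 0.2399]
tool_rot: [3.142, 0.0, -2.952]
force: [-0.3, -0.7, -3.0]
grip_width: 0.011
finger_force: 58.4
```

```bash
python3 -m inch '[[0,0,-0.03,0,0,0.025,1],[0,0,-0.03,0,0,0.024,1],[0,0,-0.03,0,0,0,1],[0,0,0,0,0,0,1]]'
python3 - <<'E'
from h import *
st(); B=np.array([.597,-.1894,.225]); t=B+R.from_euler("z",.141).apply([-.032,0,0]); t[2]=.33; print(t); togo(t,[np.pi,0,.141-np.pi])
E
```

```text
clock: 12.9
position: [0.5487, 0.1869, 0.3328]
tool_rot: [3.14, 0.006, -3.002]
force: [1.3, 0.1, -2.0]
grip_width: 0.0104
finger_force: 58.5
{'clock': 12.9, 'qpos': [-0.3966, 0.3553, -0.0464, 1.5949, 0.0177, 1.1858, 1.2641], 'position': [0.5487, 0.1869, 0.3328], 'tool_rot': [3.14, 0.0058, -3.0016], 'force': [1.2876, 0.0985, -1.9608], 'grip_width': 0.0104, 'finger_force': 58.5338}
[ 0.56531757 -0.19389706  0.33      ]
shift [ 0.0367 -0.3793  0.002 ] turn [ 0.002  0.006 -0.001]
```

```bash
python3 -m inch '[[0.004,-0.015,0,0,0,0,1],[0.004,-0.03,0,0,0,0,1],[0.004,-0.035,0,0,0,0,1],[0.004,-0.035,0,0,0,0,1],[0.004,-0.035,0,0,0,0,1]]'|head -2
python3 -m inch '[[0.004,-0.035,0,0,0,0,1],[0.004,-0.035,0,0,0,0,1],[0.004,-0.035,0,0,0,0,1],[0.004,-0.035,0,0,0,0,1],[0.001,-0.03,0,0,0,0,1]]'|head -2
python3 -m inch '[[0,-0.03,0,0,0,0,1],[0,-0.02,0,0,0,0,1],[0,-0.009,0,0,0,0,1],[0,0,0,0,0,0,1],[0,0,0,0,0,0,1]]'
python3 - <<'E'
from h import *
t=[.5653,-.1939,.33]; togo(t,[np.pi,0,.141-np.pi]); s=telemetry.observe()
ims=[grab_frame(c) for c in("scene","top")]
o=np.array(s["position"])-R.from_euler("z",.141).apply([.028,0,.1034]); print("pred dipper",o)
for c in("scene","top"):
    for l,q in(("dipper_hook",(.065,0,.159)),("dipper_handle",(.033,0,.12))):
        e=R.from_euler("z",.141).apply(q)+o; print(c,l,np.round(proj(c,e),1),[(round(r["score"],2),np.round(r["xy"],1)) for r in landmark_of(l,c)[:2]])
v=np.hstack([ims[0][130:370,270:520],ims[1][150:390,330:580]])[:,:,::-1]; cv2.imwrite("pics/h4.png",cv2.resize(v,None,fx=1.6,fy=1.6))
E
```

```text
clock: 13.4
position: [0.5479, 0.0329, 0.3277]
clock: 13.9
position: [0.5543, -0.1382, 0.3277]
clock: 14.4
position: [0.5637, -0.193, 0.328]
tool_rot: [3.141, -0.0, -3.001]
force: [0.6, 0.0, -1.3]
grip_width: 0.0106
finger_force: 58.5
shift [-0.0014 -0.0011 -0.002 ] turn [ 0.001 -0.    -0.   ]
pred dipper [ 0.53598981 -0.19690635  0.2246054 ]
scene dipper_hook [421.5 144.2] [(0.87, array([422.3, 142.7]))]
scene dipper_handle [413.9 176.6] [(0.62, array([417.1, 175.4]))]
top dipper_hook [489.3 236.2] [(0.84, array([490.9, 238. ]))]
top dipper_handle [484.3 263.8] []
```

View pics/h4.png

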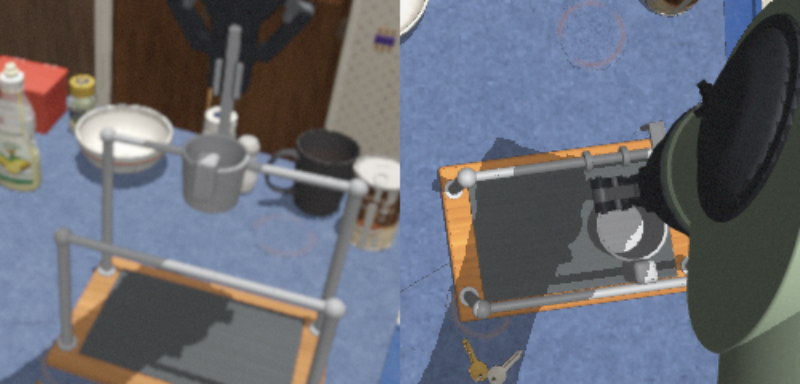

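The crops show the hook above and beyond the far bar, between the collars at (588,163) and (625,157), with the cup between the two bars. The network's hook point lies within 2 px of my prediction, so I'll lower it.

```bash
python3 -m inch '[[0,0,0.01,0,0,0,1],[0,0,0.02,0,0,0,1],[0,0,0.02,0,0,0,1],[0,0,0.02,0,0,0,1],[0,0,0.02,0,0,0,1]]'
python3 -m inch '[[0,0,0.02,0,0,0,1],[0,0,0.02,0,0,0,1],[0,0,0.012,0,0,0,1],[0,0,0.006,0,0,0,1],[0,0,0,0,0,0,1]]'
python3 - <<'E'
from h import *
s=telemetry.observe(); B=np.array([.597,-.1894,.225]); p=R.from_euler("z",-.141).apply(np.array(s["position"])-B); print("tcp in rack",p,"bar in dipper",-p+[.0282,-.0005,.1034])
ims=[grab_frame(c) for c in("scene","top")]
o=np.array(s["position"])-R.from_euler("z",.141).apply([.0282,0,.1034])
for c in("scene","top"):
    e=R.from_euler("z",.141).apply((.065,0,.159))+o; print(c,np.round(proj(c,e),1),"bar",np.round(proj(c,B),1),[(round(r["score"],2),np.round(r["xy"],1)) for r in landmark_of("dipper_hook",c)[:1]])
v=np.hstack([ims[0][160:310,340:490],ims[1][190:340,400:550]])[:,:,::-1]; cv2.imwrite("pics/h5.png",cv2.resize(v,None,fx=2.6,fy=2.6))
E
```

```text
clock: 15.2
position: [0.5637, -0.1937, 0.2368]
tool_rot: [3.141, -0.0, -3.001]
force: [0.4, -0.3, -2.4]
grip_width: 0.0105
finger_force: 58.5
clock: 15.7
position: [0.5638, -0.1939, 0.1798]
tool_rot: [3.141, -0.001, -3.001]
force: [-0.3, 0.4, -0.8]
grip_width: 0.0106
finger_force: 58.5
tcp in rack [-0.03354646  0.00024374 -0.04520444] bar in dipper [ 0.06174646 -0.00074374  0.14860444]
scene [411.6 225. ] bar [410.7 231. ] [(0.88, array([409.3, 225.6]))]
top [459.8 247.4] bar [458.6 250.1] [(0.58, array([462.2, 251.8]))]
```

View pics/h5.png

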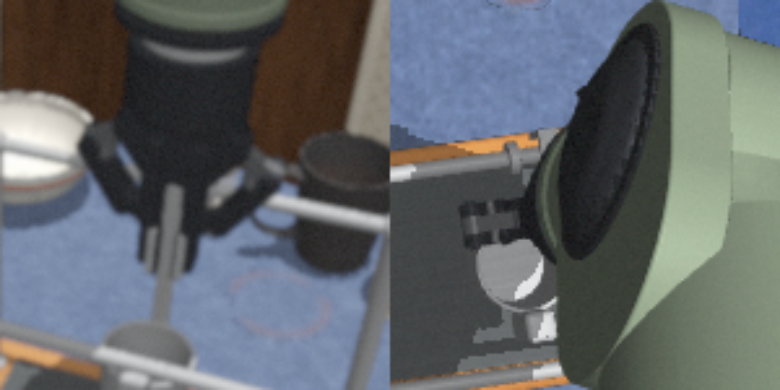

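Everything is placed as predicted: the hook straddles the far bar, and the left collar shows at (515,157) in the right-hand crop. Next: lower with small force-watched steps.

```bash
python3 -m inch '[[0,0,0.004,0,0,0,1],[0.003,0,0.002,0,0,0,1],[0.003,0,0,0,0,0,1],[0,0,0,0,0,0,1]]'
python3 -m inch '[[0,0,0.001,0,0,0,1],[0,0,0.001,0,0,0,1],[0,0,0,0,0,0,1]]'
python3 -m inch '[[0,0,0.001,0,0,0,1],[0,0,0,0,0,0,1]]'
```

```text
clock: 16.3
position: [0.5589, -0.1945, 0.1746]
tool_rot: [-3.141, 0.003, -3.001]
force: [9.8, 1.4, -6.4]
grip_width: 0.0103
finger_force: 58.5
clock: 16.6
position: [0.5595, -0.1946, 0.1731]
tool_rot: [-3.141, 0.003, -3.001]
force: [8.4, 2.0, 1.9]
grip_width: 0.0105
finger_force: 59.4
clock: 16.8
position: [0.5595, -0.1947, 0.1721]
tool_rot: [-3.141, 0.004, -3.001]
force: [8.9, 0.9, 1.0]
grip_width: 0.0105
finger_force: 59.4
```

```bash
python3 -m inch '[[-0.001,0,0,0,0,0,1],[0,0,0,0,0,0,1]]'
python3 -m inch '[[-0.0005,0,0.0005,0,0,0,1],[0,0,0,0,0,0,1]]'
python3 -m inch '[[0,0,0.001,0,0,0,1],[0,0,0,0,0,0,1]]'
```

```text
clock: 17.0
position: [0.5595, -0.1946, 0.1717]
tool_rot: [-3.141, 0.001, -3.001]
force: [5.8, 1.5, 0.3]
grip_width: 0.0106
finger_force: 59.3
clock: 17.2
position: [0.5595, -0.1946, 0.1708]
tool_rot: [-3.142, 0.0, -3.001]
force: [3.0, 0.6, -0.4]
grip_width: 0.0104
finger_force: 59.2
clock: 17.4
position: [0.5595, -0.1946, 0.1697]
tool_rot: [3.142, -0.0, -3.001]
force: [3.4, -0.0, -1.2]
grip_width: 0.0105
finger_force: 59.2
```

```bash
python3 -m inch '[[0,0,0.001,0,0,0,1],[0,0,0,0,0,0,1]]'
python3 -m inch '[[0,0,0.001,0,0,0,1],[0,0,0,0,0,0,1]]'
```

```text
clock: 17.6
position: [0.5598, -0.1946, 0.169]
tool_rot: [-3.141, 0.001, -3.001]
force: [4.3, 0.7, 3.7]
grip_width: 0.0105
finger_force: 59.7
clock: 17.8
position: [0.5602, -0.1947, 0.1685]
tool_rot: [-3.141, 0.002, -3.001]
force: [2.6, 1.0, 10.4]
grip_width: 0.0101
finger_force: 60.3
```

```bash
python3 -m inch '[[0,0,-0.001,0,0,0,1],[-0.0014,0,0.0009,0,-0.025,0,1],[-0.0014,0,0.0009,0,-0.025,0,1],[0,0,0,0,0,0,1]]'
python3 -m inch '[[-0.0014,0,0.0009,0,-0.025,0,1],[-0.0014,0,0.0009,0,-0.025,0,1],[0,0,0,0,0,0,1]]'
```

```text
clock: 18.2
position: [0.5623, -0.1943, 0.1672]
tool_rot: [-3.142, 0.051, -3.002]
force: [5.1, 0.8, 1.8]
grip_width: 0.0107
finger_force: 59.3
clock: 18.5
position: [0.565, -0.1939, 0.1655]
tool_rot: [3.142, 0.1, -3.002]
force: [5.3, 1.8, -0.3]
grip_width: 0.0107
finger_force: 59.2
```

```bash
python3 -m inch '[[-0.0024,0,0.0012,0,-0.025,0,1],[-0.0014,0,0.0009,0,-0.025,0,1],[-0.0014,0,0.0009,0,-0.025,0,1],[-0.0014,0,0.0009,0,-0.025,0,1],[0,0,0,0,0,0,1]]'
python3 -m inch '[[-0.0018,0,0.0010,0,-0.025,0,1],[-0.0014,0,0.0009,0,-0.025,0,1],[-0.0014,0,0.0009,0,-0.025,0,1],[-0.0014,0,0.0009,0,-0.025,0,1],[0,0,0,0,0,0,1]]'
```

```text
clock: 19.0
position: [0.5714, -0.193, 0.1622]
tool_rot: [3.141, 0.199, -3.002]
force: [0.7, -0.1, -0.4]
grip_width: 0.0108
finger_force: 59.2
clock: 19.5
position: [0.5779, -0.192, 0.1597]
tool_rot: [3.141, 0.298, -3.002]
force: [-0.7, -0.9, -1.0]
grip_width: 0.0104
finger_force: 59.2
```

```bash
python3 -m inch '[[-0.0014,0,0.0012,0,-0.025,0,1],[-0.0014,0,0.0009,0,-0.025,0,1],[-0.0014,0,0.0009,0,-0.025,0,1],[-0.0014,0,0.0009,0,-0.025,0,1],[0,0,0,0,0,0,1]]'
python3 -m inch '[[-0.0014,0,0.0010,0,-0.025,0,1],[-0.0014,0,0.0009,0,-0.025,0,1],[-0.0014,0,0.0009,0,-0.025,0,1],[-0.0014,0,0.0009,0,-0.025,0,1],[-0.0014,0,0.0009,0,-0.025,0,1]]'
python3 -m inch '[[0,0,0,0,0,0,1],[0,0,0,0,0,0,1]]'
python3 - <<'E'
from h import *
s=telemetry.observe(); B=np.array([.597,-.1894,.225]); print(R.from_euler("xyz",s["tool_rot"]).inv().apply(B-s["position"]),s["moment"])
ims=[grab_frame(c) for c in("scene","top")]
v=np.hstack([ims[0][160:360,310:510],ims[1][170:370,380:580]])[:,:,::-1]; cv2.imwrite("pics/h6.png",cv2.resize(v,None,fx=2,fy=2))
E
```

```text
clock: 20.0
position: [0.5847, -0.191, 0.158]
tool_rot: [3.14, 0.398, -3.002]
force: [-0.7, -0.4, -0.5]
grip_width: 0.0107
finger_force: 59.1
clock: 20.5
position: [0.5935, -0.1897, 0.1574]
tool_rot: [3.139, 0.523, -3.001]
force: [-0.5, 0.4, -2.0]
grip_width: 0.0107
finger_force: 59.0
clock: 20.7
position: [0.5936, -0.1898, 0.1577]
tool_rot: [-3.14, 0.522, -2.996]
force: [-0.1, 0.0, -1.8]
grip_width: 0.0106
finger_force: 59.0
[-0.03653536 -0.00011926 -0.05665828] [-0.13417802  0.76447653 -0.04094007]
```

View pics/h6.png

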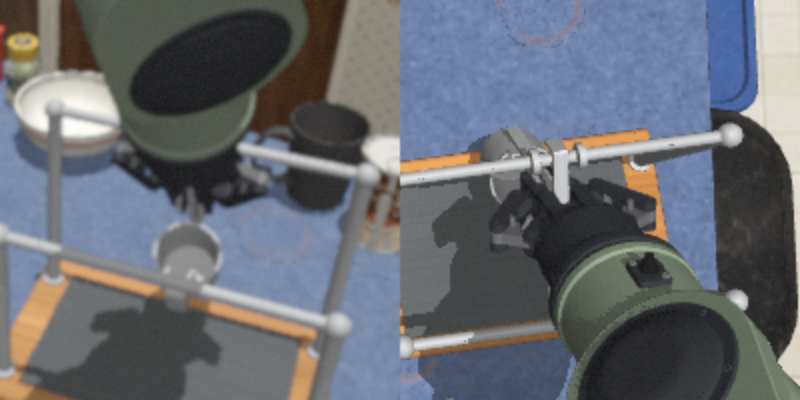

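The right-hand crop shows the hook arm over the bar at (560,170), centred between the collars at (540,160) and (580,153). The cup is slanted under the bar, but the tool still carries its weight, so I'll lower a little before letting go.

```bash
python3 -m inch '[[0.0005,0,0.0009,0,0,0,1],[0,0,0,0,0,0,1],[0,0,0,0,0,0,1]]'
python3 -m inch '[[0.0003,0,0.0005,0,0,0,1],[0,0,0,0,0,0,1],[0,0,0,0,0,0,1]]' 20
```

```text
clock: 21.1
position: [0.5939, -0.1901, 0.1573]
tool_rot: [3.141, 0.523, -3.0]
force: [-0.4, -0.6, -1.5]
grip_width: 0.0106
finger_force: 59.0
clock: 21.4
position: [0.594, -0.1903, 0.157]
tool_rot: [3.14, 0.523, -3.001]
force: [0.4, 0.4, 0.8]
grip_width: 0.0104
finger_force: 59.3
```

```bash
python3 -m inch '[[0,0,0,0,0,0,0.95],[0,0,0,0,0,0,0.92],[0,0,0,0,0,0,0.9],[0,0,0,0,0,0,0.89],[0,0,0,0,0,0,0.88]]' 20
python3 -m inch '[[0,0,0,0,0,0,0.876],[0,0,0,0,0,0,0.872],[0,0,0,0,0,0,0.868],[0,0,0,0,0,0,0.864],[0,0,0,0,0,0,0.86]]' 20
```

```text
clock: 21.9
position: [0.594, -0.1903, 0.157]
tool_rot: [3.14, 0.523, -3.002]
force: [-0.5, 1.7, 2.4]
grip_width: 0.0107
finger_force: 59.4
clock: 22.4
position: [0.5939, -0.1903, 0.1568]
tool_rot: [3.14, 0.523, -3.002]
force: [0.4, 0.2, -0.4]
grip_width: 0.012
finger_force: 1.7
```

```bash
python3 -m inch '[[0,0,0,0,0,0,0.858],[0,0,0,0,0,0,0.856],[0,0,0,0,0,0,0.854],[0,0,0,0,0,0,0.852],[0,0,0,0,0,0,0.85]]'
python3 -m inch '[[0,0,0,0,0,0,0.845],[0,0,0,0,0,0,0.84],[0,0,0,0,0,0,0.835],[0,0,0,0,0,0,0.83],[0,0,0,0,0,0,0.83]]'
python3 -m inch '[[0,0,0,0,0,0,0.82],[0,0,0,0,0,0,0.8],[0,0,0,0,0,0,0.78],[0,0,0,0,0,0,0.75],[0,0,0,0,0,0,0.7]]'
python3 - <<'E'
from h import *
im=grab_frame("scene"); im2=grab_frame("top")
v=np.hstack([im[160:360,310:510],im2[170:370,380:580]])[:,:,::-1]; cv2.imwrite("pics/h7.png",cv2.resize(v,None,fx=2,fy=2))
E
```

```text
clock: 22.9
position: [0.5939, -0.1903, 0.1569]
tool_rot: [3.14, 0.523, -3.002]
force: [-0.4, -0.2, 0.5]
grip_width: 0.0128
finger_force: 0.0
clock: 23.4
position: [0.594, -0.1903, 0.1569]
tool_rot: [3.14, 0.523, -3.002]
force: [-0.3, -0.3, 0.4]
grip_width: 0.0144
finger_force: 0.0
clock: 23.9
position: [0.5939, -0.1903, 0.1569]
tool_rot: [3.14, 0.523, -3.002]
force: [0.4, 1.0, 0.1]
grip_width: 0.0257
finger_force: 0.0
```

View pics/h7.png

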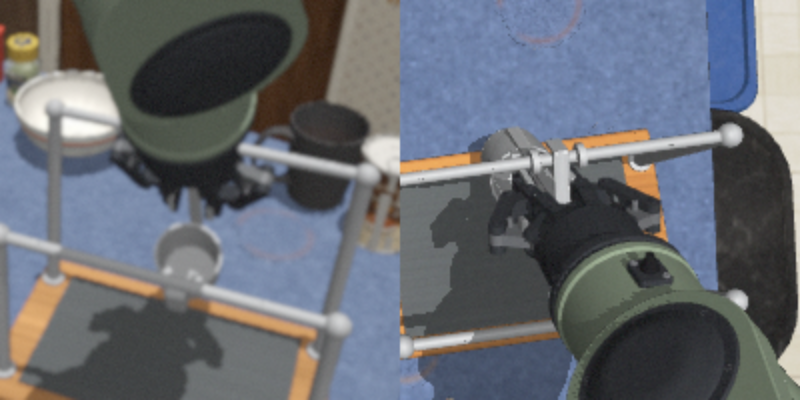

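The dipper hangs as before after release, hook between the collars, with no finger force. Next: open further and withdraw along the tool axis.

```bash
python3 -m inch '[[0,0,0,0,0,0,0.6],[0,0,0,0,0,0,0.5],[0,0,0,0,0,0,0.45],[0,0,-0.005,0,0,0,0.45],[0.001,0,-0.01,0,0,0,0.45]]'
python3 -m inch '[[0.001,0,-0.02,0,0,0,0.45],[0.001,0,-0.02,0,0,0,0.45],[0,0,-0.03,0,0,0,0.45],[0,0,-0.03,0,0,0,0.45],[0,0,-0.03,0,0,0,0.45]]'
python3 -m inch '[[0,0,-0.03,0,0,0,0.45],[0,0,0,0,0,0,0.45],[0,0,0,0,0,0,0.45],[0,0,0,0,0,0,0.45]]'
python3 - <<'E'
from h import *
a=grab_frame("scene"); t=grab_frame("top")
for l,q in(("dipper_hook",.225),("black_bottle",0),("dish_soap",0)):
    for c in("scene","top"): print(c,l,[(round(r["score"],2),np.round(r["xy"],1),np.round(atz(c,r["xy"],q),3)) for r in landmark_of(l,c)[:1]])
v=np.hstack([a[130:370,270:520],t[150:390,330:580]])[:,:,::-1]; cv2.imwrite("pics/h8.png",cv2.resize(v,None,fx=1.6,fy=1.6))
for _ in range(6): b=grab_frame("scene")
print("motion",np.abs(a[160:330,300:450].astype(int)-b[160:330,300:450]).mean())
E
```

```text
clock: 24.5
position: [0.5854, -0.1912, 0.1694]
tool_rot: [3.14, 0.522, -3.002]
force: [-0.2, -0.7, -0.2]
grip_width: 0.047
finger_force: 0.0
clock: 25.0
position: [0.5185, -0.201, 0.2826]
tool_rot: [3.141, 0.523, -3.001]
force: [0.1, 0.3, -0.1]
grip_width: 0.047
finger_force: 0.0
clock: 25.4
position: [0.5047, -0.2028, 0.3064]
tool_rot: [3.14, 0.522, -3.001]
force: [0.1, 0.6, -0.4]
grip_width: 0.0472
finger_force: 0.0
scene dipper_hook [(0.65, array([409.8, 233.5]), array([ 0.589, -0.191,  0.225]))]
top dipper_hook [(0.83, array([460.3, 250.7]), array([ 0.596, -0.192,  0.225]))]
scene black_bottle [(0.82, array([249.6, 236.1]), array([0.681, 0.256, 0.   ]))]
top black_bottle [(0.61, array([205.8, 220.7]), array([0.674, 0.259, 0.   ]))]
scene dish_soap [(0.86, array([282.5, 243.8]), array([0.695, 0.163, 0.   ]))]
top dish_soap [(0.77, array([253.7, 211.3]), array([0.694, 0.164, 0.   ]))]
motion 2.088653594771242
```

View pics/h8.png

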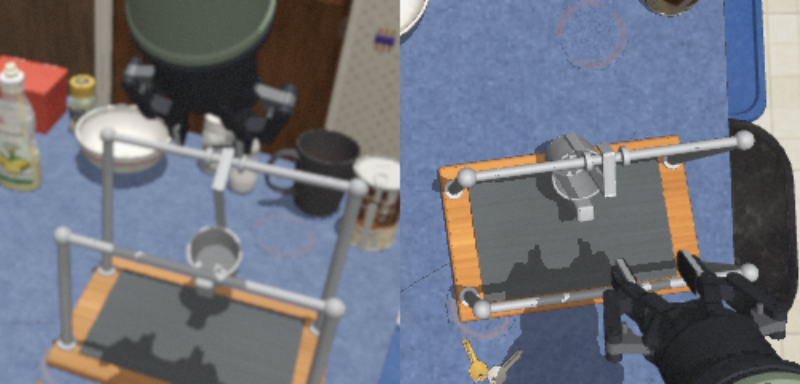

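The dipper hangs free at its slant: the hook at (608,165) lies between the collars at (588,160) and (625,155), and the bottles have not moved. I'll let it settle for a second and hand in.

```bash
python3 -m inch '[[0,0,-0.02,0,0,0,0.45],[0,0,0,0,0,0,0.45],[0,0,0,0,0,0,0.45],[0,0,0,0,0,0,0.45],[0,0,0,0,0,0,0.45]]' | head -2
python3 -m inch '[[0,0,0,0,0,0,0.45],[0,0,0,0,0,0,0.45],[0,0,0,0,0,0,0.45],[0,0,0,0,0,0,0.45],[0,0,0,0,0,0,0.45]]' | head -2
python3 -c "
from h import *
n=lambda: landmark_of('dipper','scene')[0]['xy']
for _ in range(3): grab_frame('scene'); print(n())
print(bot.job_done())"
```

```text
clock: 26.6
position: [0.495, -0.2043, 0.3238]
clock: 27.1
position: [0.495, -0.2045, 0.3243]
[405.6, 293.5]
[408.3, 292.6]
[407.8, 292.7]
the job is handed in; nothing more can be done
None
```

The dipper was drawn out from between the bottles, stood upright on the open worktop, and now hangs by its hook on the far bar between the collars. The last pictures show it let go with no visible swing and the bottles where they started; the job is handed in, but no verdict was returned.

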